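# Unplug the ear defenders and hang both pairs on the rail

### The job

Workshop is over, so put the ear defenders away: switch the charging cradle off by pushing its lever fully over towards the ear defenders, pull the charged pair straight up out of the cradle and hang it over the wooden rail, then hang the other pair, which was left standing on the bench, on the rail beside it. Each pair must straddle the bar by its headband with one cup on either side, set down on the bar rather than dropped, and the glue bottle, cup and plane must be left where they are.

Things in the scene. Friction and masses are not known exactly. Their poses are not given: they have to be found in the camera images.
- docked_pair: Ear defenders, 0.24 kg: two grey cups, rigid black headband. Origin midway between the cup undersides; z up to the crown, y from cup to cup, x across the band. 154 mm (y) x 60 mm (x) x 160 mm high; cups 72 mm tall, gap between them 74 mm. Starts plugged into the cradle, undersides 20 mm above the bench; sprung rollers over a lip on each cup hold it: straight up, about 10 N over 6 mm.
- bench_pair: Ear defenders, 0.24 kg: two grey cups, rigid black headband. Origin midway between the cup undersides; z up to the crown, y from cup to cup, x across the band. 154 mm (y) x 60 mm (x) x 160 mm high; cups 72 mm tall, gap between them 74 mm. Starts standing free on the bench, arch up.
- docked_pair_under (a point): Centre of the underside of this pair's crown, 140 mm above its origin; rests on the bar when hung. The crown is a straight padded block 26 mm wide (x), 56 mm long (y), 20 mm thick (140 to 160 mm up): grip it across its 26 mm, fingertips no lower than its underside, as the bar will run right below them. Beside it the 22 mm wide band curves down to the cups.
- bench_pair_under (a point): Centre of the underside of this pair's crown, 140 mm above its origin; rests on the bar when hung. The crown is a straight padded block 26 mm wide (x), 56 mm long (y), 20 mm thick (140 to 160 mm up): grip it across its 26 mm, fingertips no lower than its underside, as the bar will run right below them. Beside it the 22 mm wide band curves down to the cups.
- cradle: Fixed grey charging cradle on the bench. Origin: underside, centred between its two pockets; its y runs from pocket to pocket, z up. Cradle part 90 mm (x) by 216 mm (y), base 20 mm high, pocket walls up to 46 mm; on its +y end is a switch box, 34 mm high, from y=107 to y=213 mm, with the lever on top.
- switch (a joint): Angle of the black toggle lever on the cradle's switch box (80 mm long, stays where left). Near 0 (start, on) it leans 0.5 rad away from the pockets (towards the cradle's +y); at 1.0 (off) it leans 0.5 rad the other way, towards the pockets (-y). Its pivot lies at cradle x=0, y=165 mm.
- switch_tip (a point): Tip of the lever, about 120 mm above the bench; it moves along the cradle's y.
- rail: Fixed wooden rail: a round 25 mm bar along its own y between two posts, at y=+-198 mm (30 mm thick along y, 165 mm high, each on a foot 140 mm long in x and 18 mm high). Clear bar length 366 mm; nothing under the bar between the feet. Origin on the bench under the bar's middle; x across the bar, z up.
- bar_mid (a point): Middle of the bar on its axis, 142.5 mm above the bench (bar top at 155 mm). Same axes as the rail.
- glue: Bystander: white glue bottle, 64 mm diameter, 170 mm high, standing; origin at the centre of its underside.
- cup: Bystander: white cup, 80 mm across, 95 mm high, standing; origin at the centre of its underside.
- plane: Bystander: wooden hand plane 55 x 160 mm, 45 mm high with knob and iron to about 85 mm; origin at the centre of its underside.
Not all that is in view belongs to the job. Leave any orange or yellow look-alike of the bench_pair alone.

How it is judged:
By the outcome, as a careful person would: the job done as asked, in the order asked, and still so for the second after the job is handed in, with the robot touching nothing.
It also fails if it takes over 67 s, if anything falls off the work surface, if the arm or the gripper's body presses on something with over 40 N, if the wrist force passes 120 N, or if a joint passes its speed limit or range.

### The arm

A 6-joint arm with a two-finger parallel gripper is mounted at the origin on the work surface. World frame = base frame: x ahead of the robot, y to its left, z up, the work surface at z = 0. Lengths are in mm, angles in rad, forces in N, time in s.
With the tool pointing down it reaches from about 350 to 725 mm from the base axis. Payload 6 kg.
Tool frame: the origin (TCP) lies on the mounting face of the last link; the fingertips stand 173 mm ahead of it and the grasp point (between the pads) lies 155 mm ahead of it; z points along the fingers, y is the direction in which the jaws open and shut (so a half turn about z gives the same grasp; the last joint's range is limited). The gripper opens to 85 mm and grips with 20 to 120 N. Pads are 22 mm wide; open, the fingers measure 114 mm over their backs; the gripper's body (76 mm by 85 mm) begins 54 mm behind the grasp point. The pads swing forward as they close: fully open they stand 13 mm farther back than shut.
Start: joints at [1.567, 0.04, 0.085, 0, -1.615, -0.334], TCP at [198.821, 566.096, 404.661] pointing down, gripper open.
Joint ranges: [-2.56, 2.56], [-1.29, 2.01], [-1.08, 1.49], [-3.29, 1.98], [-2.81, -0.18], [-2.99, 2.99]. Speed limits (rad/s): [2.57, 2.57, 3.01, 3.14, 3.14, 3.14].

### API

Orientations are given as a rotation vector (axis times angle).
In Python, from rig import monitor, capture, order gives the robot as it stands.
- The arm moves only by the tool jog_arm, never from a script. Its argument "deltas" is a list of rows, each an object with "xyz": the shift along the tool's x, y, z in mm, a list of three; "turn": the turn about the tool's z in rad; "hand": the opening, from -1 (shut) to 1 (fully open), so that 0 is half open. A call has exactly 10 rows; each row shifts and turns the commanded pose from where the row before left it, along the tool's axes as they then stand; what a row does not reach is not made up. A row lasts 1/8 s, in which the tool goes at most 62.5 mm and 10.7 degrees, less where a joint would pass 70% of its speed; a pose out of reach is approached as far as the arm can. A call with a gripper value outside its range is refused whole. The fingers move at their own pace and stop on an object; "grip_force" is the grip in N (left out, the last holds). Time passes only in rows, so rows that do not move let the fingers close, or fill a call up. It gives the time, the measured TCP pose, the force and the opening at its end, in the units of the state.
- monitor.observe(): the state, without advancing time (a new reading comes with each control period).
- capture(name): name is "scene" or "top" or "wrist"; returns a dict with "img" (384x512x3 uint8, red, green, blue), "vertical_fov" (degrees; the focal length in pixels is half the picture's height over the tangent of half this angle, whatever the lens; pixels are square), "cx", "cy" (the principal point, pixels), "R" (3x3) and "t" (3): a world point X has camera coordinates R X + t; the wrist camera has in their place "tool_from_camera" (4x4, takes a point from camera to tool coordinates, whose origin is the TCP and whose axes are the flange's). Camera axes: x right, y down, z forward; pixel columns grow to the right and rows downward; lengths in mm; the calibration is good to about 2 mm. The wrist camera is an equidistant fisheye: a pixel r from the principal point sees the ray r / f radians off the axis. A picture is of the moment at which its call begins: read the wrist's pose just before it. There is no depth.
- order.finish_job(): hands the job in, once; it reports no verdict.
The state is a dict: "clock": time; "joint_pos": joint angles; "dq": joint speeds; "joint_efforts": joint torques, N m; "tcp_pos": TCP position; "tcp_rot": TCP orientation; "ft_force": force on the tool from outside, world axes, zero at the start; "torque": the same for the moment, N m; "width": opening from 0.0 (shut) to 1.0 (fully open).
Only numpy, scipy, OpenCV 4.12 (cv2) and the standard library are available. Lean on these libraries where they do the work, as an engineer would, in place of code of your own. Each camera call takes 0.05 s, during which the arm holds its last target. There are 200 camera calls.

## Working session

There is one attempt and no reset: what is moved stays moved. The work goes in short steps, Python scripts to look and compute and a tool call to move; the robot and the scene stay as the last step left them, time stands still between calls to the robot, and variables do not carry over. Pictures are saved under pics/ and viewed, about 8 in all and at most 12, crops included, and the job is handed in when it is done.

Besides the shell and the picture viewer there is one more tool, called after "Emit:" as name([rows], argument=value, ...), one row to a line, values as JSON. jog_arm: Moves the arm, as the interface text tells. Its arguments: {"type":"object","properties":{"deltas":{"type":"array"},"grip_force":{"type":"number"}},"required":["deltas"]}

```bash
mkdir -p pics; python3 - <<'E'
from rig import monitor, capture, order
import cv2,pickle
s=monitor.observe();print({k:s[k] for k in('clock','tcp_pos','tcp_rot','width')})
for n in('scene','top'):
    c=capture(n);pickle.dump(c,open(n+'.pkl','wb'));cv2.imwrite(f'pics/{n}0.png',cv2.resize(c['img'][:,:,::-1],(800,600),interpolation=cv2.INTER_CUBIC))
    print(n,c['vertical_fov'],c['cx'],c['cy'],c['R'],c['t'])
E
```

```text
{'clock': 0.0, 'tcp_pos': array([198.73944213, 566.09719815, 403.68972255]), 'tcp_rot': array([ 3.09517454e+00, -5.27708065e-01, -2.51780644e-04]), 'width': 0.9998679830291646}
scene 52.231908770452286 255.89615421466647 191.1499658640338 [[-0.72933199  0.68410318 -0.00881392]
 [ 0.53135478  0.5582755  -0.63717389]
 [-0.43097209 -0.46939462 -0.77066968]] [ 288.50130106 -201.83966742 1528.16459527]
top 53.61900074991841 254.42837096241234 188.51349408537072 [[-0.02838    -0.99958881 -0.00409802]
 [-0.99779458  0.02857468 -0.05991213]
 [ 0.06000459  0.00238867 -0.99819524]] [  52.49464974  446.71233182 1291.44169257]
```

View pics/scene0.png

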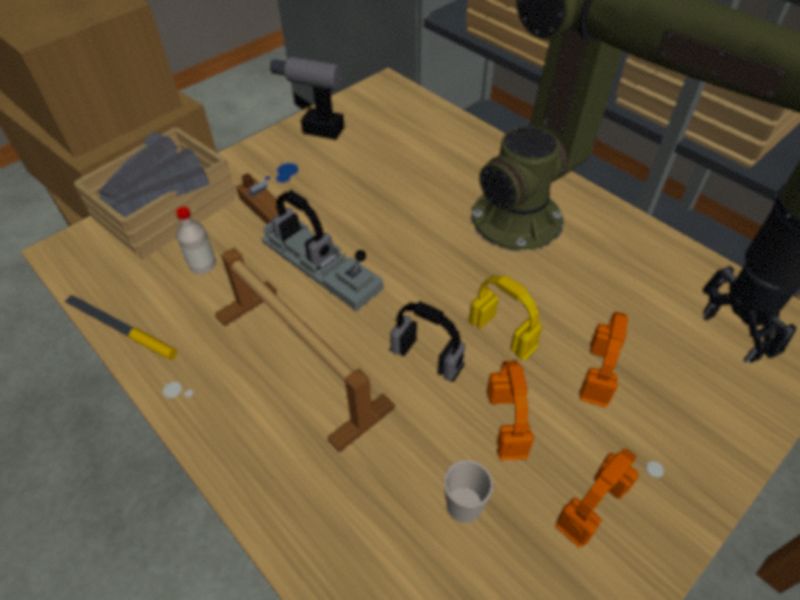

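View pics/top0.png

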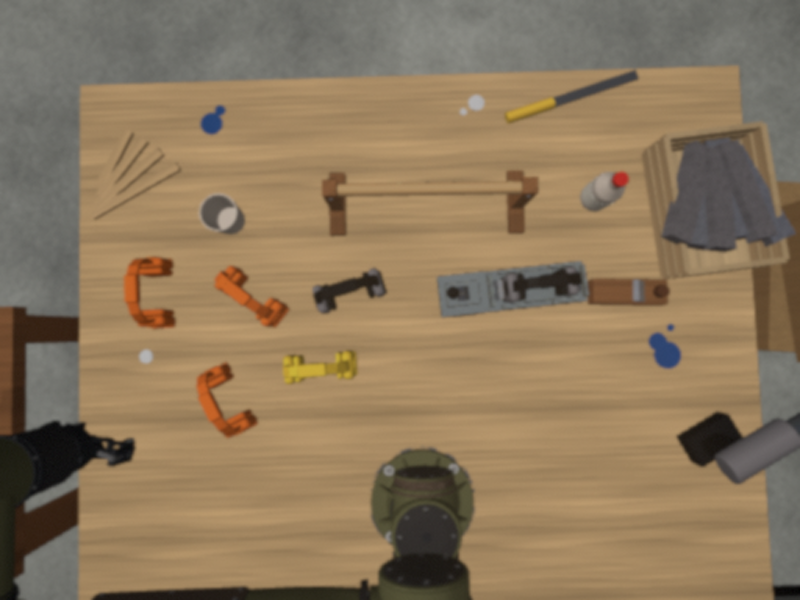

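The top view shows a black pair at (349,290) on the bench, which is my bench_pair. The docked black pair is at (545,283) with the lever tip at (458,292). The look-alikes are yellow at (320,367) and orange at (150,292), (250,297) and (225,400). The rail runs (325–538,188). A close crop will check the choice.

```bash
python3 - <<'E'
import cv2,pickle
im=pickle.load(open('top.pkl','rb'))['img'][:,:,::-1]
cv2.imwrite('pics/crop1.png',cv2.resize(im[105:207,192:384],None,fx=4.1666,fy=4.1666,interpolation=cv2.INTER_CUBIC))
E
```

```text
(no output)
```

View pics/crop1.png

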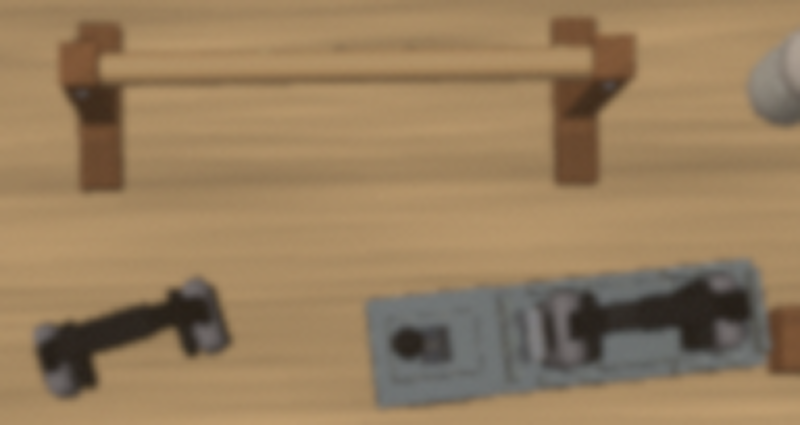

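The crop confirms it: the black pair with grey cups has its crown at crop (130,328), and the docked crown is at about (645,312). The lever tip is at (407,343) and the bar axis runs (100,68)–(592,62).

```bash
cat > h.py <<'E'
import numpy as np,pickle
def ray(c,u,v,z):
    f=c['img'].shape[0]/2/np.tan(np.radians(c['vertical_fov'])/2)
    d=c['R'].T@np.array([(u-c['cx'])/f,(v-c['cy'])/f,1]);o=-c['R'].T@c['t']
    return o+d*(z-o[2])/d[2]
E
python3 - <<'E'
from h import *
c=pickle.load(open('top.pkl','rb'))
for n,x,y,z in [('barL',100,68,142.5),('barR',592,62,142.5),('tip',407,343,115),('box NW',367,300,34),('box SW',378,406,34),('cr NE',752,262,46),('cr SE',768,365,46),
 ('benchcupL',65,360,72),('benchcupR',207,315,72),('bcrown',130,328,160),('dcupL',573,328,92),('dcupR',722,312,92),('dcrown',645,312,180),('glue',783,90,60)]:
    print(n,ray(c,x/4.16667+192,y/4.16667+105,z).round(1))
E
```

```text
barL [654.3 153.6 142.5]
barR [ 648.  -215.5  142.5]
tip [442.5 -72.2 115. ]
box NW [483.3 -48.2  34. ]
box SW [397.  -54.3  34. ]
cr NE [ 504.1 -358.3   46. ]
cr SE [ 420.7 -367.2   46. ]
benchcupL [439.4 193.4  72. ]
benchcupR [471.7  80.7  72. ]
bcrown [456.6 134.2 160. ]
dcupL [ 451.9 -203.1   92. ]
dcupR [ 461.  -318.9   92. ]
dcrown [ 456.  -238.1  180. ]
glue [ 640.3 -385.2   60. ]
```

Emit:
jog_arm([
  {"xyz":[42,45,0],"turn":0,"hand":-1},
  {"xyz":[42,45,0],"turn":0,"hand":-1},
  {"xyz":[42,45,0],"turn":0,"hand":-1},
  {"xyz":[42,45,0],"turn":0,"hand":-1},
  {"xyz":[42,45,0],"turn":0,"hand":-1},
  {"xyz":[42,45,0],"turn":0,"hand":-1},
  {"xyz":[42,45,0],"turn":0,"hand":-1},
  {"xyz":[42,45,0],"turn":0,"hand":-1},
  {"xyz":[42,45,0],"turn":0,"hand":-1},
  {"xyz":[42,45,0],"turn":0,"hand":-1},
], grip_force=60)

```text
clock: 1.35
tcp_pos: [446.1, 0.2, 404.7]
tcp_rot: [-3.096, 0.528, -0.001]
ft_force: [1.3, 1.1, -0.2]
width: 0.001
```

Emit:
jog_arm([
  {"xyz":[0,0,0],"turn":0.116,"hand":-1},
  {"xyz":[0,0,0],"turn":0.116,"hand":-1},
  {"xyz":[0,0,0],"turn":0.116,"hand":-1},
  {"xyz":[0,0,0],"turn":0.116,"hand":-1},
  {"xyz":[0,0,0],"turn":0.116,"hand":-1},
  {"xyz":[0,0,0],"turn":0.116,"hand":-1},
  {"xyz":[0,0,0],"turn":0.116,"hand":-1},
  {"xyz":[0,0,0],"turn":0.116,"hand":-1},
  {"xyz":[0,0,0],"turn":0.116,"hand":-1},
  {"xyz":[0,0,0],"turn":0.116,"hand":-1},
])

```text
clock: 2.6
tcp_pos: [445.9, 2.4, 404.3]
tcp_rot: [2.297, -2.143, -0.001]
ft_force: [0.4, -0.8, 0.1]
width: -0.0
```

```bash
cat >> h.py <<'E'
from scipy.spatial.transform import Rotation as Ro
import cv2
def wshot(name):
    from rig import monitor,capture
    s=monitor.observe();c=capture('wrist');c['s']=s
    T=np.eye(4);T[:3,:3]=Ro.from_rotvec(s['tcp_rot']).as_matrix();T[:3,3]=s['tcp_pos'];c['T']=T@c['tool_from_camera']
    pickle.dump(c,open(name+'.pkl','wb'));cv2.imwrite(f'pics/{name}.png',cv2.resize(c['img'][:,:,::-1],(800,600),interpolation=cv2.INTER_CUBIC))
    st(s);return c
def st(s):
    M=Ro.from_rotvec(s['tcp_rot']).as_matrix()
    print('t',s['clock'],'p',np.round(s['tcp_pos'],1),'th',round(np.arctan2(M[1,0],M[0,0]),4),'tz',M[:,2].round(3),'q',np.round(s['joint_pos'],2),'F',np.round(s['ft_force'],1),'w',round(s['width'],3))
def wray(c,u,v,z):
    f=c['img'].shape[0]/2/np.tan(np.radians(c['vertical_fov'])/2)
    a=np.array([u-c['cx'],v-c['cy']]);r=np.hypot(*a)+1e-9
    d=c['T'][:3,:3]@np.array([*(a/r*np.sin(r/f)),np.cos(r/f)]);o=c['T'][:3,3]
    return o+d*(z-o[2])/d[2]
def wpix(c,X):
    f=c['img'].shape[0]/2/np.tan(np.radians(c['vertical_fov'])/2)
    p=c['T'][:3,:3].T@(np.array(X)-c['T'][:3,3]);r=np.hypot(*p[:2]);k=f*np.arctan2(r,p[2])/r
    return p[0]*k+c['cx'],p[1]*k+c['cy']
E
python3 -c "
from h import *
wshot('w1')"
```

```text
t 2.6 p [445.9   2.4 404.3] th -1.5016 tz [-0.001 -0.    -1.   ] q [ 0.46 -0.38 -0.28 -0.   -1.67 -0.39] F [ 0.4 -0.8  0.1] w -0.0
```

View pics/w1.png

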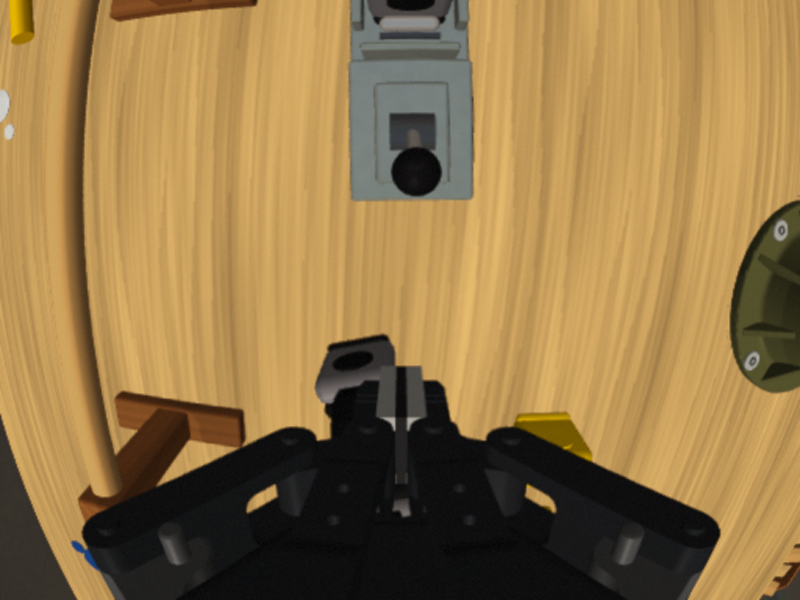

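```bash
python3 - <<'E'
from h import *
c=pickle.load(open('w1.pkl','rb'))
for n,x,y,z in [('tip',416,172,112),('tipedgeL',391,172,112),('tipedgeR',441,172,112),('boxA',352,199,34),('boxB',472,199,34),('boxC',351,62,34),('boxD',470,62,34),('slot a',391,114,34),('slot b',435,148,34)]: print(n,wray(c,x*.64,y*.64,z).round(1))
E
```

```text
tip [442.3 -71.3 112. ]
tipedgeL [456.1 -70.3 112. ]
tipedgeR [428.4 -72.4 112. ]
boxA [484.6 -49.   34. ]
boxB [397.5 -55.4  34. ]
boxC [ 492.  -150.6   34. ]
boxD [ 406.5 -157.2   34. ]
slot a [ 460.5 -112.8   34. ]
slot b [427.3 -90.2  34. ]
```

Emit:
jog_arm([
  {"xyz":[2.7,1.8,22.7],"turn":0,"hand":-1},
  {"xyz":[2.7,1.8,22.7],"turn":0,"hand":-1},
  {"xyz":[2.7,1.8,22.7],"turn":0,"hand":-1},
  {"xyz":[2.7,1.8,22.7],"turn":0,"hand":-1},
  {"xyz":[2.7,1.8,22.7],"turn":0,"hand":-1},
  {"xyz":[2.7,1.8,22.7],"turn":0,"hand":-1},
  {"xyz":[7,0,0],"turn":0,"hand":-1},
  {"xyz":[7,0,0],"turn":0,"hand":-1},
  {"xyz":[7,0,0],"turn":0,"hand":-1},
  {"xyz":[7,0,0],"turn":0,"hand":-1},
])

```text
clock: 3.9
tcp_pos: [438.6, -43.1, 269.2]
tcp_rot: [-2.3, 2.138, -0.001]
ft_force: [0.3, 1.1, 0.0]
width: -0.001
```

Emit:
jog_arm([
  {"xyz":[6,0,0],"turn":0,"hand":-1},
  {"xyz":[6,0,0],"turn":0,"hand":-1},
  {"xyz":[6,0,0],"turn":0,"hand":-1},
  {"xyz":[6,0,0],"turn":0,"hand":-1},
  {"xyz":[6,0,0],"turn":0,"hand":-1},
  {"xyz":[6,0,0],"turn":0,"hand":-1},
  {"xyz":[6,0,0],"turn":0,"hand":-1},
  {"xyz":[6,0,0],"turn":0,"hand":-1},
  {"xyz":[4,0,0],"turn":0,"hand":-1},
  {"xyz":[2,0,0],"turn":0,"hand":-1},
])

```text
clock: 5.15
tcp_pos: [442.2, -96.6, 268.2]
tcp_rot: [2.301, -2.139, -0.001]
ft_force: [-0.3, 0.7, -1.2]
width: 0.0
```

Emit:
jog_arm([
  {"xyz":[2,0,0],"turn":0,"hand":-1},
  {"xyz":[2,0,0],"turn":0,"hand":-1},
  {"xyz":[2,0,0],"turn":0,"hand":-1},
  {"xyz":[2,0,0],"turn":0,"hand":-1},
  {"xyz":[0,0,0],"turn":0,"hand":-1},
  {"xyz":[0,0,0],"turn":0,"hand":-1},
  {"xyz":[0,0,0],"turn":0,"hand":-1},
  {"xyz":[0,0,0],"turn":0,"hand":-1},
  {"xyz":[0,0,0],"turn":0,"hand":-1},
  {"xyz":[0,0,0],"turn":0,"hand":-1},
])

```text
clock: 6.4
tcp_pos: [442.9, -104.4, 268.5]
tcp_rot: [2.301, -2.139, 0.0]
ft_force: [0.3, -0.1, -0.3]
width: 0.0
```

```bash
python3 -c "
from h import *
wshot('w2')"
```

```text
t 6.4 p [ 442.9 -104.4  268.5] th -1.4978 tz [ 0. -0. -1.] q [ 0.22 -0.34 -0.5   0.   -1.41 -0.14] F [ 0.3 -0.1 -0.3] w 0.0
```

View pics/w2.png

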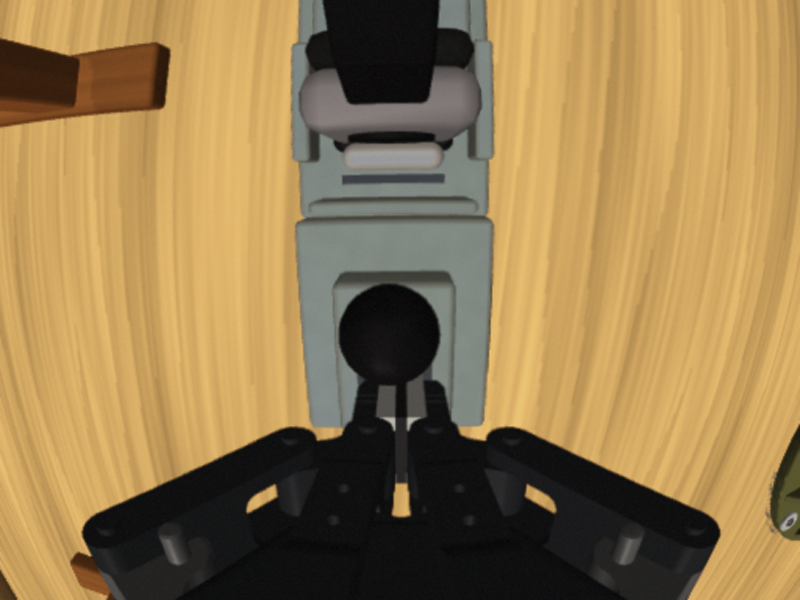

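```bash
python3 - <<'E'
from h import *
c=pickle.load(open('w2.pkl','rb'))
for z in(106,114): print(wray(c,389*.64,334*.64,z).round(1),wray(c,339*.64,334*.64,z).round(1),wray(c,439*.64,334*.64,z).round(1))
E
```

```text
[ 448.3 -129.4  106. ] [ 463.3 -128.3  106. ] [ 433.3 -130.5  106. ]
[ 448.3 -132.3  114. ] [ 462.4 -131.3  114. ] [ 434.2 -133.3  114. ]
```

Emit:
jog_arm([
  {"xyz":[2,0,0],"turn":0,"hand":-1},
  {"xyz":[2,0,0],"turn":0,"hand":-1},
  {"xyz":[2,0,0],"turn":0,"hand":-1},
  {"xyz":[1,0,0],"turn":0,"hand":-1},
  {"xyz":[1,0,0],"turn":0,"hand":-1},
  {"xyz":[0,0,0],"turn":0,"hand":-1},
  {"xyz":[0,0,0],"turn":0,"hand":-1},
  {"xyz":[0,0,0],"turn":0,"hand":-1},
  {"xyz":[0,0,0],"turn":0,"hand":-1},
  {"xyz":[0,0,0],"turn":0,"hand":-1},
])

```text
clock: 7.7
tcp_pos: [443.5, -108.8, 268.0]
tcp_rot: [-2.298, 2.131, 0.011]
ft_force: [-6.7, 26.8, 7.3]
width: 0.002
```

Emit:
jog_arm([
  {"xyz":[-8,0,0],"turn":0,"hand":-1},
  {"xyz":[-8,0,0],"turn":0,"hand":-1},
  {"xyz":[0,0,-30],"turn":0,"hand":-1},
  {"xyz":[0,0,-40],"turn":0,"hand":-1},
  {"xyz":[0,0,-40],"turn":0,"hand":-1},
  {"xyz":[0,0,-40],"turn":0,"hand":-1},
  {"xyz":[30,0,0],"turn":0,"hand":0.3},
  {"xyz":[30,0,0],"turn":0,"hand":0.3},
  {"xyz":[15,0,0],"turn":0,"hand":0.3},
  {"xyz":[0,0,0],"turn":0,"hand":0.3},
])

```text
clock: 8.95
tcp_pos: [447.8, -171.9, 418.2]
tcp_rot: [2.298, -2.141, -0.001]
ft_force: [0.2, 0.1, 0.0]
width: 0.651
```

```bash
python3 -c "
from h import *
wshot('w3')"
```

```text
t 8.95 p [ 447.8 -171.9  418.2] th -1.4998 tz [-0.001 -0.    -1.   ] q [ 0.06 -0.28 -0.18  0.   -1.67  0.02] F [0.2 0.1 0. ] w 0.651
```

View pics/w3.png

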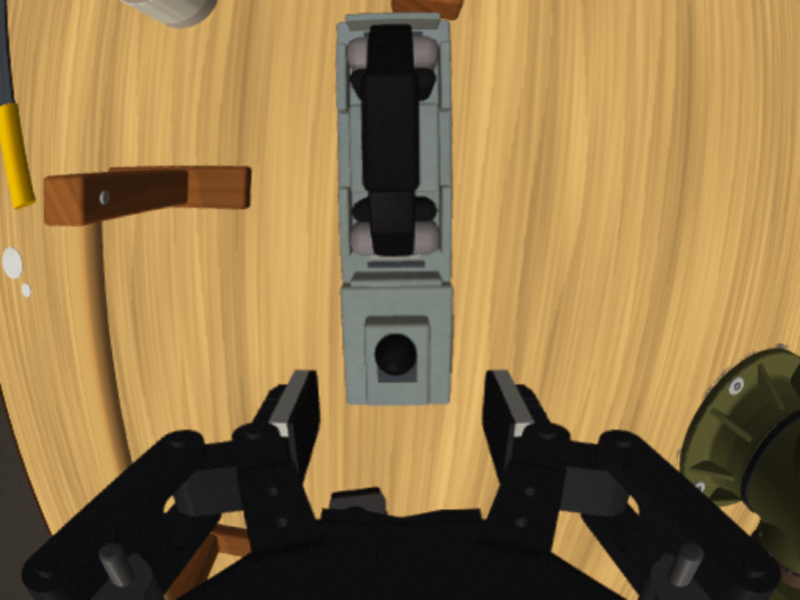

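```bash
python3 - <<'E'
from h import *
c=pickle.load(open('w3.pkl','rb'))
for n,x,y,z in [('a',361,190,180),('b',419,190,180),('c',366,75,180),('d',415,75,180),('knob',396,354,106),('barpt',88,230,142.5),('barpt2',118,450,142.5),('postedge',103,212,142)]: print(n,wray(c,x*.64,y*.64,z).round(1))
E
```

```text
a [ 469.6 -235.7  180. ]
b [ 444.1 -237.5  180. ]
c [ 471.  -287.6  180. ]
d [ 449.6 -289.   180. ]
knob [ 447.5 -129.4  106. ]
barpt [ 644.2 -208.1  142.5]
barpt2 [645.8 -48.8 142.5]
postedge [ 631.7 -219.2  142. ]
```

Emit:
jog_arm([
  {"xyz":[22.9,-0.8,0],"turn":0,"hand":0.3},
  {"xyz":[22.9,-0.8,0],"turn":0,"hand":0.3},
  {"xyz":[22.9,-0.8,0],"turn":0,"hand":0.3},
  {"xyz":[22.9,-0.8,0],"turn":0,"hand":0.3},
  {"xyz":[0,0,25],"turn":0,"hand":0.3},
  {"xyz":[0,0,25],"turn":0,"hand":0.3},
  {"xyz":[0,0,20],"turn":0,"hand":0.3},
  {"xyz":[0,0,13],"turn":0,"hand":0.3},
  {"xyz":[0,0,0],"turn":0,"hand":-1},
  {"xyz":[0,0,0],"turn":0,"hand":-1},
], grip_force=60)

```text
clock: 10.25
tcp_pos: [458.0, -262.3, 336.8]
tcp_rot: [-2.301, 2.138, -0.003]
ft_force: [0.7, -0.6, -1.2]
width: 0.285
```

Emit:
jog_arm([
  {"xyz":[0,0,0],"turn":0,"hand":-1},
  {"xyz":[0,0,0],"turn":0,"hand":-1},
  {"xyz":[0,0,0],"turn":0,"hand":-1},
  {"xyz":[0,0,-2],"turn":0,"hand":-1},
  {"xyz":[0,0,-2],"turn":0,"hand":-1},
  {"xyz":[0,0,-2],"turn":0,"hand":-1},
  {"xyz":[0,0,-2],"turn":0,"hand":-1},
  {"xyz":[0,0,-2],"turn":0,"hand":-1},
  {"xyz":[0,0,-2],"turn":0,"hand":-1},
  {"xyz":[0,0,-2],"turn":0,"hand":-1},
])

```text
clock: 11.5
tcp_pos: [457.4, -262.7, 351.8]
tcp_rot: [2.301, -2.139, 0.004]
ft_force: [-2.9, 0.8, 3.2]
width: 0.286
```

Emit:
jog_arm([
  {"xyz":[0,0,-14],"turn":0,"hand":-1},
  {"xyz":[0,0,-18],"turn":0,"hand":-1},
  {"xyz":[0,0,-18],"turn":0,"hand":-1},
  {"xyz":[0,0,-18],"turn":0,"hand":-1},
  {"xyz":[0,0,-18],"turn":0,"hand":-1},
  {"xyz":[0,0,-18],"turn":0,"hand":-1},
  {"xyz":[0,0,-18],"turn":0,"hand":-1},
  {"xyz":[0,0,-18],"turn":0,"hand":-1},
  {"xyz":[0,0,0],"turn":0,"hand":-1},
  {"xyz":[0,0,0],"turn":0,"hand":-1},
])

```text
clock: 12.75
tcp_pos: [457.8, -262.2, 488.8]
tcp_rot: [2.301, -2.139, -0.002]
ft_force: [0.5, 1.7, -1.7]
width: 0.284
```

Emit:
jog_arm([
  {"xyz":[0,0,0],"turn":-0.148,"hand":-1},
  {"xyz":[0,0,0],"turn":-0.148,"hand":-1},
  {"xyz":[0,0,0],"turn":-0.148,"hand":-1},
  {"xyz":[0,0,0],"turn":-0.148,"hand":-1},
  {"xyz":[0,0,0],"turn":-0.148,"hand":-1},
  {"xyz":[0,0,0],"turn":-0.148,"hand":-1},
  {"xyz":[0,0,0],"turn":-0.148,"hand":-1},
  {"xyz":[0,0,0],"turn":-0.148,"hand":-1},
  {"xyz":[0,0,0],"turn":-0.148,"hand":-1},
  {"xyz":[0,0,0],"turn":-0.148,"hand":-1},
])

```text
clock: 14.0
tcp_pos: [457.8, -262.2, 488.4]
tcp_rot: [-3.141, 0.02, 0.003]
ft_force: [-0.3, -0.2, -2.3]
width: 0.284
```

```bash
python3 -c "
from h import *
wshot('w4')"
```

```text
t 14.0 p [ 457.8 -262.2  488.4] th -0.0128 tz [-0.002  0.001 -1.   ] q [-0.14 -0.13  0.08 -0.   -1.78  1.7 ] F [-0.3 -0.2 -2.3] w 0.284
```

View pics/w4.png

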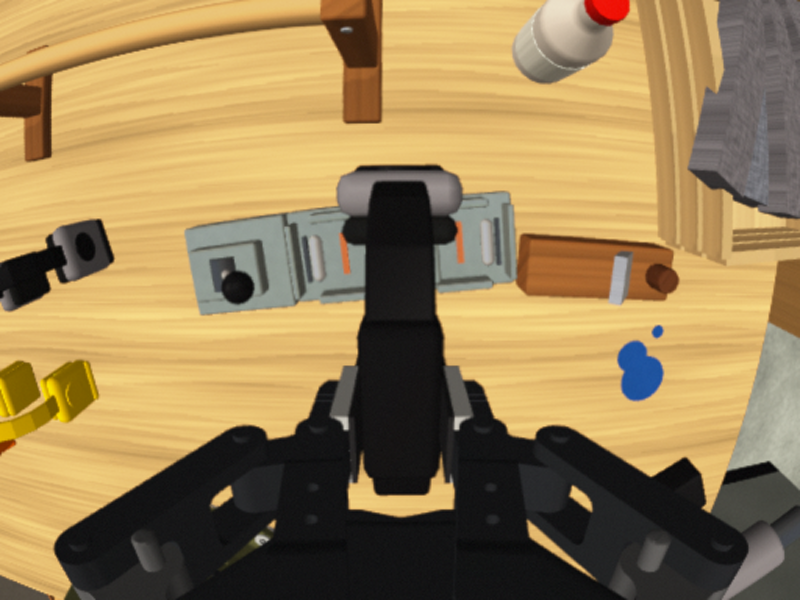

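Emit:
jog_arm([
  {"xyz":[0,-20,0],"turn":0,"hand":-1},
  {"xyz":[0,-24,0],"turn":0,"hand":-1},
  {"xyz":[0,-24,0],"turn":0,"hand":-1},
  {"xyz":[0,-24,0],"turn":0,"hand":-1},
  {"xyz":[0,-24,0],"turn":0,"hand":-1},
  {"xyz":[10,-24,0],"turn":0,"hand":-1},
  {"xyz":[20,-18,0],"turn":0,"hand":-1},
  {"xyz":[20,-8,0],"turn":0,"hand":-1},
  {"xyz":[12,0,0],"turn":0,"hand":-1},
  {"xyz":[0,0,0],"turn":0,"hand":-1},
])

```text
clock: 15.3
tcp_pos: [523.1, -97.6, 488.5]
tcp_rot: [3.141, -0.03, -0.003]
ft_force: [1.2, -0.0, -2.5]
width: 0.288
```

```bash
python3 -c "
from h import *
wshot('w5')"
```

```text
t 15.3 p [523.1 -97.6 488.5] th -0.019 tz [-0.002 -0.    -1.   ] q [ 0.19 -0.11  0.09  0.   -1.78  1.36] F [ 1.2 -0.  -2.5] w 0.288
```

View pics/w5.png

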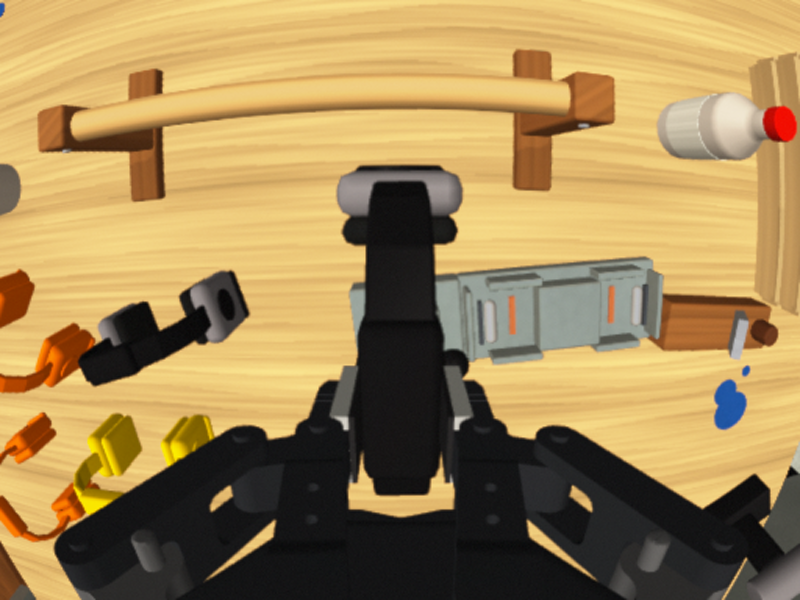

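```bash
python3 - <<'E'
from h import *
c=pickle.load(open('w5.pkl','rb'))
for n,x,y,z in [('L',73,123,142.5),('q',200,103,142.5),('m',330,93,142.5),('n',400,92,142.5),('R',572,97,142.5),('crown far end',400,320,325),('postR top a',571,75,165),('postR b',612,75,165)]: print(n,wray(c,x*.64,y*.64,z).round(1))
E
```

```text
L [658.2 158.4 142.5]
q [653.8  40.2 142.5]
m [651.  -54.  142.5]
n [ 649.7 -100.7  142.5]
R [ 650.6 -219.9  142.5]
crown far end [551.6 -98.8 325. ]
postR top a [ 661.6 -211.   165. ]
postR b [ 665.  -241.1  165. ]
```

Emit:
jog_arm([
  {"xyz":[10,0,0],"turn":0,"hand":-1},
  {"xyz":[18,0,0],"turn":0,"hand":-1},
  {"xyz":[18,0,0],"turn":0,"hand":-1},
  {"xyz":[18,0,0],"turn":0,"hand":-1},
  {"xyz":[18,0,0],"turn":0,"hand":-1},
  {"xyz":[18,0,0],"turn":0,"hand":-1},
  {"xyz":[17,0,0],"turn":0,"hand":-1},
  {"xyz":[10,0,0],"turn":0,"hand":-1},
  {"xyz":[0,0,0],"turn":0,"hand":-1},
  {"xyz":[0,0,0],"turn":0,"hand":-1},
])

```text
clock: 16.6
tcp_pos: [649.2, -99.8, 489.9]
tcp_rot: [3.141, -0.028, 0.0]
ft_force: [-0.1, -0.2, -2.4]
width: 0.285
```

Emit:
jog_arm([
  {"xyz":[0,0,12],"turn":0,"hand":-1},
  {"xyz":[0,0,18],"turn":0,"hand":-1},
  {"xyz":[0,0,18],"turn":0,"hand":-1},
  {"xyz":[0,0,18],"turn":0,"hand":-1},
  {"xyz":[0,0,18],"turn":0,"hand":-1},
  {"xyz":[0,0,18],"turn":0,"hand":-1},
  {"xyz":[0,0,18],"turn":0,"hand":-1},
  {"xyz":[0,0,16],"turn":0,"hand":-1},
  {"xyz":[0,0,10],"turn":0,"hand":-1},
  {"xyz":[0,0,0],"turn":0,"hand":-1},
])

```text
clock: 17.85
tcp_pos: [649.6, -99.7, 342.5]
tcp_rot: [3.141, -0.028, -0.002]
ft_force: [0.4, -0.4, -3.1]
width: 0.29
```

Emit:
jog_arm([
  {"xyz":[0,0,1.5],"turn":0,"hand":-1},
  {"xyz":[0,0,1.5],"turn":0,"hand":-1},
  {"xyz":[0,0,1.5],"turn":0,"hand":-1},
  {"xyz":[0,0,1.5],"turn":0,"hand":-1},
  {"xyz":[0,0,1],"turn":0,"hand":-1},
  {"xyz":[0,0,1],"turn":0,"hand":-1},
  {"xyz":[0,0,1],"turn":0,"hand":-1},
  {"xyz":[0,0,0],"turn":0,"hand":-1},
  {"xyz":[0,0,0],"turn":0,"hand":-1},
  {"xyz":[0,0,0],"turn":0,"hand":-1},
])

```text
clock: 19.1
tcp_pos: [649.6, -99.7, 334.6]
tcp_rot: [3.141, -0.028, 0.0]
ft_force: [-0.3, -0.2, -2.3]
width: 0.283
```

Emit:
jog_arm([
  {"xyz":[0,0,0.7],"turn":0,"hand":-1},
  {"xyz":[0,0,0.7],"turn":0,"hand":-1},
  {"xyz":[0,0,0.7],"turn":0,"hand":-1},
  {"xyz":[0,0,0.7],"turn":0,"hand":-1},
  {"xyz":[0,0,0.7],"turn":0,"hand":-1},
  {"xyz":[0,0,0],"turn":0,"hand":-1},
  {"xyz":[0,0,0],"turn":0,"hand":-1},
  {"xyz":[0,0,0],"turn":0,"hand":-1},
  {"xyz":[0,0,0],"turn":0,"hand":-1},
  {"xyz":[0,0,0],"turn":0,"hand":-1},
])

```text
clock: 20.35
tcp_pos: [649.6, -99.7, 331.4]
tcp_rot: [3.141, -0.028, 0.001]
ft_force: [-2.8, 1.2, 2.9]
width: 0.285
```

Emit:
jog_arm([
  {"xyz":[0,0,0.3],"turn":0,"hand":-1},
  {"xyz":[0,0,0],"turn":0,"hand":-0.3},
  {"xyz":[0,0,0],"turn":0,"hand":0.1},
  {"xyz":[0,0,0],"turn":0,"hand":0.1},
  {"xyz":[0,0,0],"turn":0,"hand":0.1},
  {"xyz":[0,0,0],"turn":0,"hand":0.1},
  {"xyz":[0,0,-10],"turn":0,"hand":0.1},
  {"xyz":[0,0,-20],"turn":0,"hand":0.1},
  {"xyz":[0,0,-30],"turn":0,"hand":0.1},
  {"xyz":[0,0,-40],"turn":0,"hand":0.1},
])

```text
clock: 21.6
tcp_pos: [649.4, -99.8, 432.7]
tcp_rot: [3.141, -0.028, 0.0]
ft_force: [0.9, 0.8, -0.8]
width: 0.551
```

```bash
python3 -c "
from h import *
wshot('w6')"
```

```text
t 21.6 p [649.4 -99.8 432.7] th -0.0178 tz [ 0. -0. -1.] q [ 0.15  0.2   0.31  0.   -1.68  1.4 ] F [ 0.9  0.8 -0.8] w 0.551
```

View pics/w6.png

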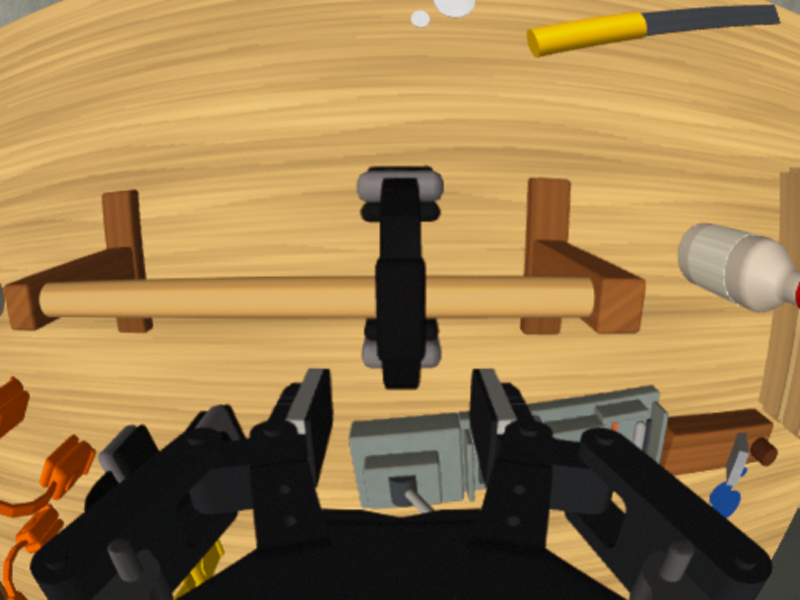

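The first pair straddles the bar at image (400,300), with a cup on each side. Next is the bench pair.

Emit:
jog_arm([
  {"xyz":[-22,-32,0],"turn":0,"hand":0.3},
  {"xyz":[-22,-32,0],"turn":0,"hand":0.3},
  {"xyz":[-22,-32,0],"turn":0,"hand":0.3},
  {"xyz":[-22,-32,0],"turn":0,"hand":0.3},
  {"xyz":[-22,-32,0],"turn":0,"hand":0.3},
  {"xyz":[-22,-32,0],"turn":0,"hand":0.3},
  {"xyz":[-22,-32,0],"turn":0,"hand":0.3},
  {"xyz":[-22,-32,0],"turn":0,"hand":0.3},
  {"xyz":[-22,-32,0],"turn":0,"hand":0.3},
  {"xyz":[-22,-32,0],"turn":0,"hand":0.3},
])

```text
clock: 22.9
tcp_pos: [434.4, 224.8, 432.7]
tcp_rot: [-3.14, 0.028, -0.003]
ft_force: [0.2, 1.1, -0.2]
width: 0.651
```

Emit:
jog_arm([
  {"xyz":[0,0,0],"turn":0.127,"hand":0.3},
  {"xyz":[0,0,0],"turn":0.127,"hand":0.3},
  {"xyz":[0,0,0],"turn":0.127,"hand":0.3},
  {"xyz":[0,0,0],"turn":0.127,"hand":0.3},
  {"xyz":[0,0,0],"turn":0.127,"hand":0.3},
  {"xyz":[0,0,0],"turn":0.127,"hand":0.3},
  {"xyz":[0,0,0],"turn":0.127,"hand":0.3},
  {"xyz":[0,0,0],"turn":0.127,"hand":0.3},
  {"xyz":[0,0,0],"turn":0.127,"hand":0.3},
  {"xyz":[0,0,0],"turn":0.127,"hand":0.3},
])

```text
clock: 24.15
tcp_pos: [435.2, 223.9, 432.6]
tcp_rot: [-2.507, 1.89, -0.001]
ft_force: [-0.5, 0.1, -0.5]
width: 0.651
```

```bash
python3 -c "
from h import *
wshot('w7')"
```

```text
t 24.15 p [435.2 223.9 432.6] th -1.292 tz [ 0.002  0.001 -1.   ] q [ 0.89 -0.25 -0.13  0.   -1.69 -0.61] F [-0.5  0.1 -0.5] w 0.651
```

View pics/w7.png

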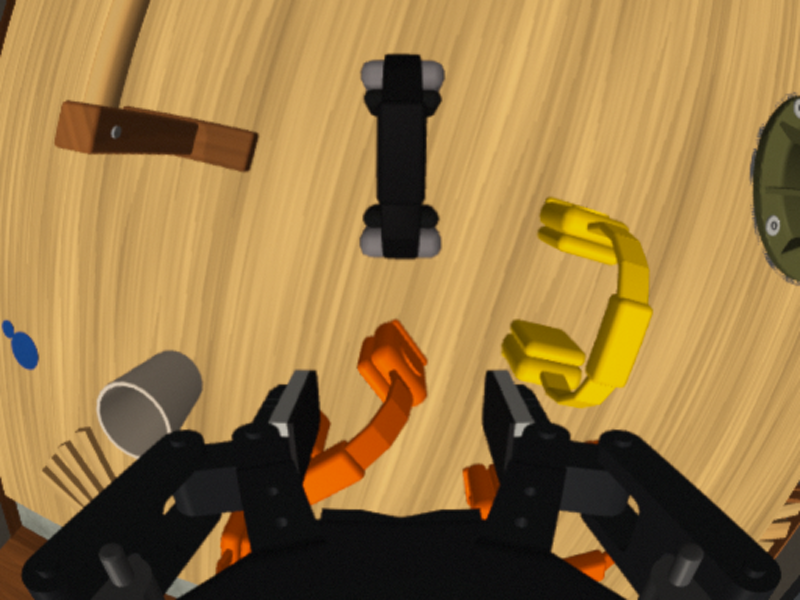

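```bash
python3 - <<'E'
from h import *
c=pickle.load(open('w7.pkl','rb'))
P=[wray(c,x*.64,y*.64,160) for x,y in [(376,203),(424,203),(379,101),(426,101)]]
print(np.round(P,1)); m=np.mean(P,0); d=(P[0]+P[1]-P[2]-P[3]);print(m,np.arctan2(-d[0],d[1]))
M=Ro.from_rotvec(c['s']['tcp_rot']).as_matrix();print(M.T@(m-c['s']['tcp_pos']))
E
```

```text
[[463.5 172.9 160. ]
 [439.7 166.1 160. ]
 [476.5 121.2 160. ]
 [453.5 114.7 160. ]]
[458.31027736 143.70766922 160.        ] 0.25460679203545056
[ 83.69018135   0.45948039 272.50295699]
```

The bench pair's crown spans (376–426, 101–203), aligned with the jaws.

Emit:
jog_arm([
  {"xyz":[21,0.1,0],"turn":0.01,"hand":0.3},
  {"xyz":[21,0.1,0],"turn":0,"hand":0.3},
  {"xyz":[21,0.1,0],"turn":0,"hand":0.3},
  {"xyz":[21,0.1,0],"turn":0,"hand":0.3},
  {"xyz":[0,0,25],"turn":0,"hand":0.3},
  {"xyz":[0,0,30],"turn":0,"hand":0.3},
  {"xyz":[0,0,28],"turn":0,"hand":0.3},
  {"xyz":[0,0,20],"turn":0,"hand":0.3},
  {"xyz":[0,0,13],"turn":0,"hand":0.3},
  {"xyz":[0,0,0],"turn":0,"hand":0.3},
])

```text
clock: 25.45
tcp_pos: [457.8, 143.2, 314.5]
tcp_rot: [2.503, -1.897, -0.0]
ft_force: [-0.6, -0.8, 0.5]
width: 0.65
```

Emit:
jog_arm([
  {"xyz":[0,0,0],"turn":0,"hand":-1},
  {"xyz":[0,0,0],"turn":0,"hand":-1},
  {"xyz":[0,0,0],"turn":0,"hand":-1},
  {"xyz":[0,0,0],"turn":0,"hand":-1},
  {"xyz":[0,0,-8],"turn":0,"hand":-1},
  {"xyz":[0,0,-16],"turn":0,"hand":-1},
  {"xyz":[0,0,-30],"turn":0,"hand":-1},
  {"xyz":[0,0,-40],"turn":0,"hand":-1},
  {"xyz":[0,0,-40],"turn":0,"hand":-1},
  {"xyz":[0,0,-36],"turn":0,"hand":-1},
])

```text
clock: 26.7
tcp_pos: [457.6, 143.0, 486.8]
tcp_rot: [-2.503, 1.898, -0.0]
ft_force: [0.3, 0.3, -2.3]
width: 0.284
```

Emit:
jog_arm([
  {"xyz":[0,0,0],"turn":-0.128,"hand":-1},
  {"xyz":[0,0,0],"turn":-0.129,"hand":-1},
  {"xyz":[0,0,0],"turn":-0.129,"hand":-1},
  {"xyz":[0,0,0],"turn":-0.128,"hand":-1},
  {"xyz":[0,0,0],"turn":-0.128,"hand":-1},
  {"xyz":[0,0,0],"turn":-0.129,"hand":-1},
  {"xyz":[0,0,0],"turn":-0.129,"hand":-1},
  {"xyz":[0,0,0],"turn":-0.128,"hand":-1},
  {"xyz":[0,0,0],"turn":-0.128,"hand":-1},
  {"xyz":[0,0,0],"turn":-0.128,"hand":-1},
])

```text
clock: 27.95
tcp_pos: [457.7, 143.2, 485.1]
tcp_rot: [3.141, -0.015, -0.001]
ft_force: [0.6, 1.0, -2.1]
width: 0.289
```

Emit:
jog_arm([
  {"xyz":[0,12,0],"turn":0,"hand":-1},
  {"xyz":[0,24,0],"turn":0,"hand":-1},
  {"xyz":[0,24,0],"turn":0,"hand":-1},
  {"xyz":[0,24,0],"turn":0,"hand":-1},
  {"xyz":[10,18,0],"turn":0,"hand":-1},
  {"xyz":[20,7,0],"turn":0,"hand":-1},
  {"xyz":[25,0,0],"turn":0,"hand":-1},
  {"xyz":[25,0,0],"turn":0,"hand":-1},
  {"xyz":[20,0,0],"turn":0,"hand":-1},
  {"xyz":[0,0,0],"turn":0,"hand":-1},
])

```text
clock: 29.2
tcp_pos: [557.1, 32.2, 483.7]
tcp_rot: [3.14, -0.027, -0.004]
ft_force: [-1.0, 0.4, -2.8]
width: 0.286
```

```bash
python3 -c "
from h import *
wshot('w8')"
```

```text
t 29.2 p [557.1  32.2 483.7] th -0.0175 tz [-0.002 -0.001 -1.   ] q [ 0.42 -0.05  0.14 -0.   -1.76  1.14] F [-1.   0.4 -2.8] w 0.286
```

View pics/w8.png

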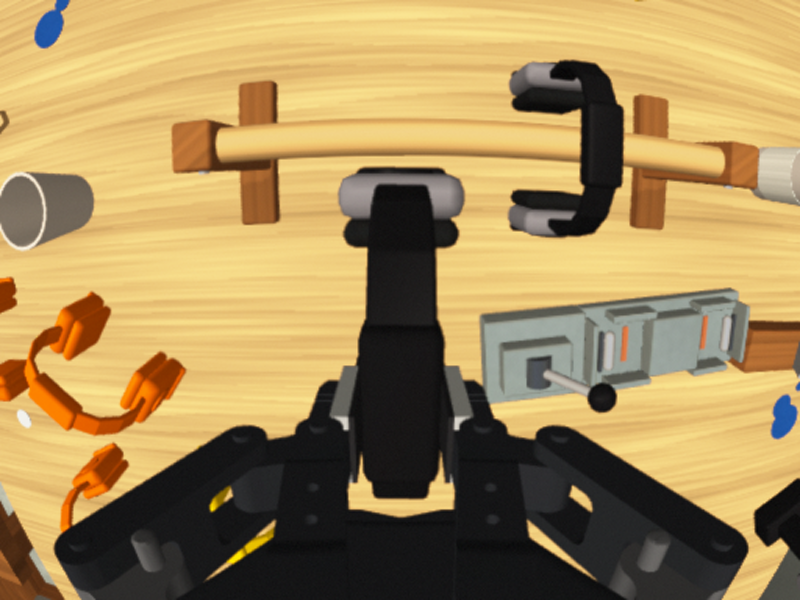

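The pair is held and aligned, with the first pair still hanging at (600,145). I'll move over the bar and lower it.

Emit:
jog_arm([
  {"xyz":[10,0,0],"turn":0,"hand":-1},
  {"xyz":[18,0,0],"turn":0,"hand":-1},
  {"xyz":[20,0,0],"turn":0,"hand":-1},
  {"xyz":[20,0,0],"turn":0,"hand":-1},
  {"xyz":[17,0,0],"turn":0,"hand":-1},
  {"xyz":[10,0,0],"turn":0,"hand":-1},
  {"xyz":[0,0,0],"turn":0,"hand":-1},
  {"xyz":[0,0,0],"turn":0,"hand":-1},
  {"xyz":[0,0,0],"turn":0,"hand":-1},
  {"xyz":[0,0,0],"turn":0,"hand":-1},
])

```text
clock: 30.5
tcp_pos: [650.9, 31.6, 485.2]
tcp_rot: [-3.141, 0.021, -0.001]
ft_force: [0.2, 0.1, -4.0]
width: 0.289
```

Emit:
jog_arm([
  {"xyz":[0,0,12],"turn":0,"hand":-1},
  {"xyz":[0,0,18],"turn":0,"hand":-1},
  {"xyz":[0,0,18],"turn":0,"hand":-1},
  {"xyz":[0,0,18],"turn":0,"hand":-1},
  {"xyz":[0,0,18],"turn":0,"hand":-1},
  {"xyz":[0,0,18],"turn":0,"hand":-1},
  {"xyz":[0,0,18],"turn":0,"hand":-1},
  {"xyz":[0,0,14],"turn":0,"hand":-1},
  {"xyz":[0,0,8],"turn":0,"hand":-1},
  {"xyz":[0,0,0],"turn":0,"hand":-1},
])

```text
clock: 31.75
tcp_pos: [651.3, 31.5, 342.2]
tcp_rot: [3.141, -0.022, -0.001]
ft_force: [0.3, -0.1, -2.6]
width: 0.288
```

Emit:
jog_arm([
  {"xyz":[0,0,1.5],"turn":0,"hand":-1},
  {"xyz":[0,0,1.5],"turn":0,"hand":-1},
  {"xyz":[0,0,1.5],"turn":0,"hand":-1},
  {"xyz":[0,0,1.5],"turn":0,"hand":-1},
  {"xyz":[0,0,1],"turn":0,"hand":-1},
  {"xyz":[0,0,1],"turn":0,"hand":-1},
  {"xyz":[0,0,0.7],"turn":0,"hand":-1},
  {"xyz":[0,0,0],"turn":0,"hand":-1},
  {"xyz":[0,0,0],"turn":0,"hand":-1},
  {"xyz":[0,0,0],"turn":0,"hand":-1},
])

```text
clock: 33.0
tcp_pos: [651.3, 31.5, 334.1]
tcp_rot: [3.141, -0.022, 0.0]
ft_force: [-0.3, -0.3, -2.2]
width: 0.286
```

Emit:
jog_arm([
  {"xyz":[0,0,0.6],"turn":0,"hand":-1},
  {"xyz":[0,0,0.6],"turn":0,"hand":-1},
  {"xyz":[0,0,0.6],"turn":0,"hand":-1},
  {"xyz":[0,0,0.6],"turn":0,"hand":-1},
  {"xyz":[0,0,0],"turn":0,"hand":-1},
  {"xyz":[0,0,0],"turn":0,"hand":-1},
  {"xyz":[0,0,0],"turn":0,"hand":-1},
  {"xyz":[0,0,0],"turn":0,"hand":-1},
  {"xyz":[0,0,0],"turn":0,"hand":-1},
  {"xyz":[0,0,0],"turn":0,"hand":-1},
])

```text
clock: 34.25
tcp_pos: [651.3, 31.5, 331.6]
tcp_rot: [3.141, -0.022, 0.0]
ft_force: [-0.9, 0.7, -2.9]
width: 0.288
```

Emit:
jog_arm([
  {"xyz":[0,0,0.5],"turn":0,"hand":-1},
  {"xyz":[0,0,0.5],"turn":0,"hand":-1},
  {"xyz":[0,0,0.5],"turn":0,"hand":-1},
  {"xyz":[0,0,0],"turn":0,"hand":-1},
  {"xyz":[0,0,0],"turn":0,"hand":-1},
  {"xyz":[0,0,0],"turn":0,"hand":-1},
  {"xyz":[0,0,0],"turn":0,"hand":-1},
  {"xyz":[0,0,0],"turn":0,"hand":-1},
  {"xyz":[0,0,0],"turn":0,"hand":-1},
  {"xyz":[0,0,0],"turn":0,"hand":-1},
])

```text
clock: 35.5
tcp_pos: [651.2, 31.5, 331.0]
tcp_rot: [3.141, -0.021, 0.001]
ft_force: [-4.7, 1.4, 5.8]
width: 0.288
```

Contact: Fz went from −2.3 to +5.8 N. I'll release and retreat.

Emit:
jog_arm([
  {"xyz":[0,0,0],"turn":0,"hand":-0.3},
  {"xyz":[0,0,0],"turn":0,"hand":0.1},
  {"xyz":[0,0,0],"turn":0,"hand":0.1},
  {"xyz":[0,0,0],"turn":0,"hand":0.1},
  {"xyz":[0,0,0],"turn":0,"hand":0.1},
  {"xyz":[0,0,-10],"turn":0,"hand":0.1},
  {"xyz":[0,0,-20],"turn":0,"hand":0.1},
  {"xyz":[0,0,-30],"turn":0,"hand":0.1},
  {"xyz":[0,0,-40],"turn":0,"hand":0.1},
  {"xyz":[0,0,-40],"turn":0,"hand":0.1},
])

```text
clock: 36.75
tcp_pos: [650.8, 31.3, 473.4]
tcp_rot: [-3.141, 0.022, -0.003]
ft_force: [0.5, -0.1, 0.4]
width: 0.548
```

Emit:
jog_arm([
  {"xyz":[-30,0,0],"turn":0,"hand":0.1},
  {"xyz":[-30,0,0],"turn":0,"hand":0.1},
  {"xyz":[-30,0,0],"turn":0,"hand":0.1},
  {"xyz":[-30,0,0],"turn":0,"hand":0.1},
  {"xyz":[-30,0,0],"turn":0,"hand":0.1},
  {"xyz":[0,0,0],"turn":0,"hand":0.1},
  {"xyz":[0,0,0],"turn":0,"hand":0.1},
  {"xyz":[0,0,0],"turn":0,"hand":0.1},
  {"xyz":[0,0,0],"turn":0,"hand":0.1},
  {"xyz":[0,0,0],"turn":0,"hand":0.1},
])

```text
clock: 38.0
tcp_pos: [501.6, 33.6, 469.8]
tcp_rot: [3.141, -0.022, -0.001]
ft_force: [0.3, -0.8, 0.0]
width: 0.549
```

```bash
python3 - <<'E'
from h import *
from rig import capture
wshot('w9');w=cv2.imread('pics/w9.png')
i=capture('scene')['img'][:,:,::-1]
o=np.vstack([cv2.resize(w[0:400],(600,300)),cv2.resize(i[90:290,90:490],(600,300),interpolation=cv2.INTER_CUBIC)])
cv2.imwrite('pics/fin.png',o)
E
```

```text
t 38.0 p [501.6  33.6 469.8] th -0.014 tz [-0.001 -0.    -1.   ] q [ 0.47 -0.2  -0.02  0.   -1.75  1.09] F [ 0.3 -0.8  0. ] w 0.549
```

View pics/fin.png

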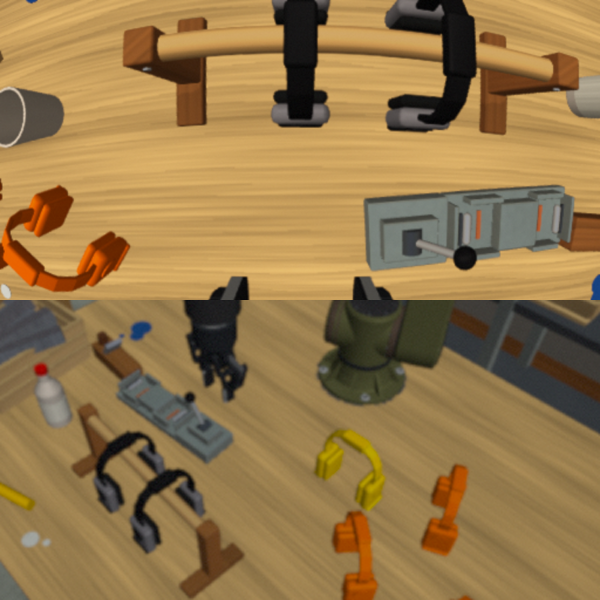

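Both pairs hang across the bar, at (300,40) and (455,45) in the upper panel. The lever leans towards the pockets, and the bystanders have not moved.

```bash
python3 -c "
from rig import order
print(order.finish_job())"
```

```text
the job is handed in; nothing more can be done
None
```

The job is done and handed in at about 38 s of the 67 s allowed.

- **Switch:** I pushed the lever towards the ear defenders until it met its stop, at about 27 N. The knob moved from about 29 mm on one side of its pivot to about 29 mm on the other, so it is fully over.
- **Docked pair:** I pulled it straight up out of the cradle and lowered it onto the bar until the force showed contact, about +3 N, before letting go.
- **Bench pair:** I hung it the same way, about 130 mm further along the bar. It made contact at about +6 N.

The last wrist and scene pictures show both pairs straddling the bar with one cup on either side, and the lever still over towards the pockets. The glue bottle, cup and plane look unmoved wherever they are in view; the last pictures cut off part of the cup and plane. I did not touch the orange or yellow look-alikes.

No final check failed. The only disagreement was a few millimetres between camera estimates of the crown and bar positions, well within the clearance between the cups.

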